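# Put three mixed-up worm wheels back on their kitting trays

## Robot

A 6-joint arm with a two-finger parallel gripper is mounted at the origin on a cart in front of the work surface, level with it; the furniture and walls round the work are solid. World frame = base frame: x ahead of the robot, y to its left, z up, the work surface at z = 0. Lengths are in m, angles in degrees, forces in N, time in s.
With the tool pointing down it reaches from about 0.35 to 0.875 m from the base axis. Payload 4.2 kg.
Tool frame: the origin (TCP) lies on the centre line of the jaws, within the pads' length; the fingertips stand 22 mm ahead of it and the grasp point (between the pads) lies 3 mm ahead of it (r.tcp_to_tips is the distance from the TCP to the fingertips, in m); z points along the fingers, y is the line along which they close (so a half turn about z gives the same grasp; the last joint's range is limited). The gripper opens to 87 mm and grips with 3 to 60 N. Pads are 19 mm wide; open, the fingers measure 117 mm over their backs; the gripper's body (75 mm by 190 mm) begins 51 mm behind the grasp point.
Start: joints at [84.889, 22.042, 0.453, 0, -68.411, -14.817], TCP at [0.213, 0.588, 0.245] pointing down, gripper open.
Joint ranges: [-179.83, 179.83], [-69.29, 118.12], [-61.27, 80.66], [-181.25, 117.63], [-171.15, -9.14], [-177.46, 177.46]. Speed limits (degrees/s): [159.86, 159.86, 180, 180, 180, 180].

## Interface

Orientations are given as a 3x3 rotation matrix whose columns are the frame's x, y, z axes.
In Python, from station import r gives the robot as it stands.
- The arm moves only by the tool apply_moves, never from a script. Its argument "plan" is a list of rows, each an object with "grip": the opening, from 0 (shut) to 1 (fully open); "offset": the shift along the tool's x, y, z in cm, a list of three; "spin": the turn about the tool's z in rad. A call has 1 to 5 rows; each row is the pose to reach, as a shift and turn from the pose commanded when the call began, along the tool's axes at that moment; what a row does not reach only later rows make up. A row lasts 1/10 s, in which the tool goes at most 50 mm and 8.59 degrees, less where a joint would pass 70% of its speed; a pose out of reach is approached as far as the arm can. A call with a gripper value outside its range is refused whole. The fingers move at their own pace and stop on an object; the grip force is fixed at half the most. Time passes only in rows, so rows that repeat a pose let the fingers close. It gives the time, the measured TCP pose, the force, the opening and the grip force at its end, in the units of the state.
- r.sense(): the state, without advancing time (a new reading comes with each control period).
- r.capture(name): name is "side" or "top"; returns a dict with "img" (384x512x3 uint8, blue, green, red), "depth" (384x512 float32, m along the optical axis (not along the pixel's ray), 0 where there is no reading), "mtx" (3x3 intrinsics, pixels), "R" (3x3) and "t" (3): a world point X has camera coordinates R X + t. Camera axes: x right, y down, z forward; pixel columns grow to the right and rows downward; lengths in m; the calibration is good to about 2 mm. A picture is of the moment at which its call begins.
- r.finish_job(): hands the job in; it is judged then, once.
The state is a dict: "time_s": time; "joints": joint angles; "joint_velocities": joint speeds; "effort": joint torques, N m; "tcp_pos": TCP position; "ee_rot": TCP orientation; "wrist_force": force on the tool from outside, world axes, zero at the start; "moment": the same for the moment, N m; "gripper_width": opening from 0.0 (shut) to 1.0 (fully open); "gripper_force": force on a finger pad.
Only numpy, scipy, OpenCV 4.12 (cv2) and the standard library are available. Lean on these libraries where they do the work, as an engineer would, in place of code of your own. Each camera call takes 0.05 s, during which the arm holds its last target. There are 200 camera calls.

## Task

The three worm wheels have been put on the wrong trays. Move each one, upright, onto the middle of the round rubber pad of the tray that holds the parts it still lacks: the wheel with the long plain shaft and no bearings belongs with the two bearings, the wheel with a stepped collar on top and a bearing only under the gear with the single bearing, and the wheel with a bearing at both ends with the oil seal. The empty tray is free for parking a wheel on the way; do not topple a wheel, and leave the cup, the bottle and the pliers where they are.

Things in the scene. Friction and masses are not known exactly. Their poses are not given: they have to be found in the camera images.
- wheel_bare: Worm wheel without bearings, 112 mm tall, about 0.5 kg: bronze gear (79 mm across, 30 to 50 mm above its bottom) on a long plain grey shaft. Grip the shaft from above, any way round, 90 to 110 mm above its bottom (34 to 42 mm wide there). Origin: on the axis at its bottom, z up. Starts upright on a wrong tray.
- wheel_one_bearing: Worm wheel with one bearing, 98 mm tall, about 0.5 kg: bronze gear (79 mm across, 33 to 52 mm above its bottom), one grey bearing (62 mm across) under it; on top a stepped grey collar, 56 mm wide at 64 to 77 mm and 47 mm wide at 80 to 92 mm above its bottom. Grip the collar from above at either step, any way round. Origin: on the axis at its bottom, z up. Starts upright on a wrong tray.
- wheel_two_bearings: Worm wheel with two bearings, 97 mm tall, about 0.6 kg: bronze gear (79 mm across, 35 to 54 mm above its bottom), a grey bearing under it and another round the top of the shaft like a wide collar (62 mm across, 78 to 94 mm above its bottom). Grip that collar from above, any way round. Origin: on the axis at its bottom, z up. Starts upright on a wrong tray.
- tray_two_bearings: Fixed aluminium tray 160 x 136 x 8 mm with a round black rubber pad (84 mm across; its top, where a wheel stands, is 10 mm above the table). Two bearings (62 mm across, 16 high, fixed) side by side at its far end. Origin: underside, below the pad's middle; x to the parts end (away from the robot within 12 degrees), y left, z up; reaches x -48..112, y -68..68 mm. Home of wheel_bare.
- tray_one_bearing: Fixed aluminium tray 160 x 136 x 8 mm with a round black rubber pad (84 mm across; its top, where a wheel stands, is 10 mm above the table). One bearing (62 mm across, 16 high, fixed) at its far end. Origin: underside, below the pad's middle; x to the parts end (away from the robot within 12 degrees), y left, z up; reaches x -48..112, y -68..68 mm. Home of wheel_one_bearing.
- tray_seal: Fixed aluminium tray 160 x 136 x 8 mm with a round black rubber pad (84 mm across; its top, where a wheel stands, is 10 mm above the table). One black oil seal (ring 42 mm across, 9 high, fixed) at its far end. Origin: underside, below the pad's middle; x to the parts end (away from the robot within 12 degrees), y left, z up; reaches x -48..112, y -68..68 mm. Home of wheel_two_bearings.
- tray_empty: Fixed aluminium tray 160 x 136 x 8 mm with a round black rubber pad (84 mm across; its top, where a wheel stands, is 10 mm above the table). No parts and no wheel on it: the free spot. Origin: underside, below the pad's middle; x to the parts end (away from the robot within 12 degrees), y left, z up; reaches x -48..112, y -68..68 mm.
- cup: Bystander: light grey cup, 68 mm across, 86 mm tall, standing behind the trays. Origin: middle of its underside.
- bottle: Bystander: small red bottle of thread lock with a black cap, 35 mm across, 109 mm tall, standing behind the trays. Origin: middle of its underside.
- pliers: Bystander: pliers with red handles, 166 x 52 x 12 mm, lying flat behind the trays. Origin: their middle, at the underside; long axis along y.
Mind the look-alikes: they are no part of the job. What is shaped like the wheel_one_bearing but purple or yellow is not meant.

How it is judged:
By the outcome, as a careful person would: the job done as asked, in the order asked, and still so for the second after the job is handed in, with the robot touching nothing.
It also fails if it takes over 96 s, if anything falls off the work surface, if the arm or the gripper's body presses on something with over 40 N, if the wrist force passes 120 N, or if a joint passes its speed limit or range.

## Working session

There is one attempt and no reset: what is moved stays moved. The work goes in short steps, Python scripts to look and compute and a tool call to move; the robot and the scene stay as the last step left them, time stands still between calls to the robot, and variables do not carry over. Pictures are saved under pics/ and viewed, at most 14 in all, crops included, and the job is handed in when it is done.

Besides the shell and the picture viewer there is one more tool, called after "Emit:" as name(argument=value, ...), one argument or row to a line, values as JSON. apply_moves: Moves the arm, as the interface text tells. Its arguments: {"type":"object","properties":{"plan":{"type":"array"}},"required":["plan"]}

```bash
mkdir -p pics; ls; python3 - <<'E'
from station import r
import cv2,numpy as np
for n in("top","side"):
    c=r.capture(n);cv2.imwrite(f"pics/{n}0.png",c["img"]);np.savez(f"{n}0.npz",**c)
    print(n,c["mtx"].round(1).tolist(),c["R"].round(3).tolist(),c["t"].round(3).tolist())
s=r.sense();print(s["time_s"],s["tcp_pos"],np.round(s["ee_rot"],3).tolist(),s["gripper_width"],s["wrist_force"])
E
```

```text
pics
top [[460.7, 0.0, 260.6], [0.0, 460.7, 183.6], [0.0, 0.0, 1.0]] [[-0.004, -1.0, 0.014], [-0.991, 0.002, -0.135], [0.135, -0.014, -0.991]] [0.002, 0.557, 1.295]
side [[397.1, 0.0, 248.9], [0.0, 397.1, 193.0], [0.0, 0.0, 1.0]] [[-0.998, -0.065, 0.019], [-0.053, 0.561, -0.826], [0.043, -0.825, -0.563]] [0.568, 0.078, 1.121]
0.1 [0.21283249 0.58710697 0.24358292] [[0.94, -0.341, -0.001], [-0.341, -0.94, -0.002], [0.0, 0.002, -1.0]] 1.0000051426447472 [0.92836511 0.06929968 0.15630469]
```

View pics/top0.png

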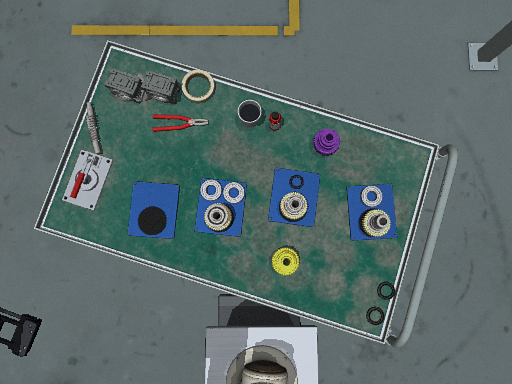

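View pics/side0.png

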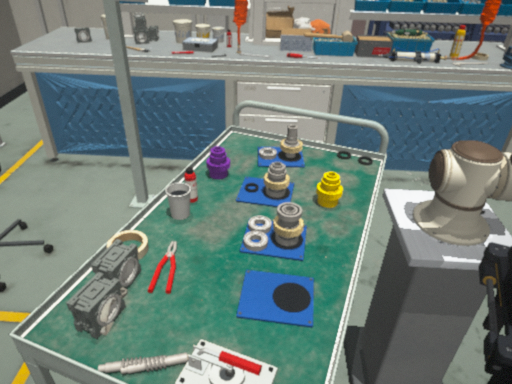

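Top view: the trays run from left to right as empty (152,209), two bearings (221,207), oil seal (295,197) and one bearing (371,211). The wheels on them are at (218,215), (293,206) and (375,222). The yellow (286,261) and purple (326,142) ones are look-alikes. I'll measure and crop to tell the wheels apart.

```bash
cat > h.py <<'E'
import cv2,numpy as np
def cloud(c):
    d=c["depth"];v,u=np.indices(d.shape);K=c["mtx"]
    P=np.stack([(u-K[0,2])/K[0,0]*d,(v-K[1,2])/K[1,1]*d,d],-1)
    X=(P-c["t"])@c["R"]; X[d==0]=np.nan
    return X
def ray(c,uv,z):
    K=c["mtx"];uv=np.atleast_2d(uv).astype(float)
    D=np.c_[(uv-K[[0,1],[2,2]])/K[0,0],np.ones(len(uv))]@c["R"];C=-c["t"]@c["R"]
    return (C+D*((z-C[2])/D[:,2])[:,None])[:,:2]
def trays(c):
    h=cv2.cvtColor(c["img"],cv2.COLOR_BGR2HSV)
    m=cv2.inRange(h,(100,120,60),(125,255,255));out=[]
    m=cv2.morphologyEx(m,cv2.MORPH_OPEN,np.ones((2,2)))
    for k in cv2.findContours(m,cv2.RETR_EXTERNAL,cv2.CHAIN_APPROX_NONE)[0]:
        if cv2.contourArea(k)<800: continue
        X=ray(c,k[:,0],.008)*1000
        (x,y),(w,l),a=cv2.minAreaRect(X.astype(np.float32))
        # long axis direction nearest +x
        if w<l: a+=90; w,l=l,w
        a=(a+90)%180-90
        o=np.array([x,y])-32*np.array([np.cos(np.radians(a)),np.sin(np.radians(a))])
        out.append((o,a,w,l))
    return sorted(out,key=lambda t:-t[0][1])
def circ(c,zlo,zhi,xy,rad=.05):
    X=cloud(c);m=(X[...,2]>zlo)&(X[...,2]<zhi)&(np.hypot(X[...,0]-xy[0],X[...,1]-xy[1])<rad)
    p=(X[m][:,:2]*1000).astype(np.float32)
    (x,y),R=cv2.minEnclosingCircle(p);return round(x,1),round(y,1),round(R,1),len(p)
E
python3 - <<'E'
from h import *
T=dict(np.load("top0.npz"));S=dict(np.load("side0.npz"))
print("cam",(-T["t"]@T["R"]).round(3))
for n,c in(("T",T),("S",S)):
    print(n)
    for o,a,w,l in trays(c): print(o.round(1),round(a,1),round(w,1),round(l,1))
X=cloud(T)
for o,a,w,l in trays(T):
    m=np.hypot(X[...,0]-o[0]/1000,X[...,1]-o[1]/1000)<.042
    z=X[m][:,2]; print("zmax",np.nanpercentile(z,[50,90,97,99.5]).round(4))
    for lo in np.arange(.04,.125,.01):
        q=m&(X[...,2]>lo)&(X[...,2]<lo+.01)
        if q.sum()>8:
            (x,y),R=cv2.minEnclosingCircle((X[q][:,:2]*1000).astype(np.float32)); print(round(lo,3),round(x,1),round(y,1),round(R,1),q.sum())
a=cv2.resize(T["img"][165:245,120:400],None,fx=2.8,fy=2.8,interpolation=2)
b=cv2.resize(S["img"][115:260,230:350],None,fx=2.4,fy=2.4,interpolation=2)
b=np.pad(b,((0,0),(0,a.shape[1]-b.shape[1]),(0,0)))
cv2.imwrite("pics/crop0.png",np.vstack([a,b]))
E
```

```text
cam [0.377 0.019 1.358]
T
[450.  314.1] -4.7 159.7 135.3
[465.   85.3] 83.5 135.7 117.2
[486.7 -97. ] -8.1 159.6 135.6
[ 442.2 -330.6] 3.0 159.2 135.8
S
[453.7 326. ] -4.6 159.0 138.0
[1212.3 -440. ] -67.9 460.0 246.5
[ 890.2 -510.7] -82.2 497.2 286.7
zmax [0.0093 0.0133 0.0153 0.0175]
zmax [0.0112 0.1042 0.1064 0.1091]
0.05 462.1 105.5 33.8 15
0.06 463.0 107.8 32.6 79
0.09 459.3 106.8 24.4 20
0.1 461.7 113.2 27.6 153
zmax [0.0631 0.103  0.1074 0.1113]
0.05 491.4 -92.2 38.3 86
0.06 490.7 -91.9 38.1 158
0.08 491.9 -91.7 27.1 74
0.09 489.8 -92.3 24.5 66
0.1 492.0 -91.5 23.2 121
zmax [0.0597 0.1193 0.1225 0.1252]
0.04 442.7 -327.0 38.9 27
0.05 442.3 -327.5 39.2 233
0.06 442.7 -326.2 37.5 117
0.07 442.4 -324.9 20.8 46
0.08 442.2 -323.9 17.3 28
0.09 440.4 -321.9 17.0 21
0.1 442.8 -321.6 15.6 18
0.11 443.1 -325.7 18.3 43
0.12 442.5 -326.4 16.9 59
```

View pics/crop0.png

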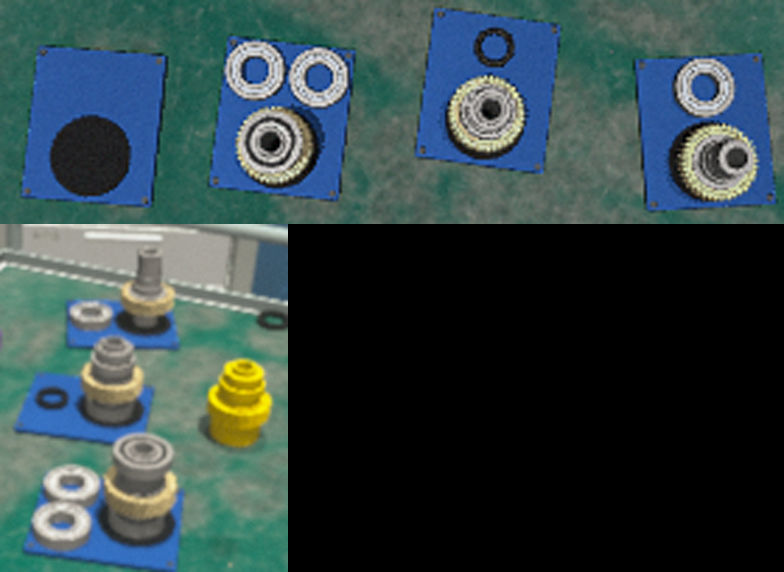

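The crop confirms which wheel is which. The wide top bearing is on the two-bearings tray, the stepped collar on the oil seal tray, and the long bare shaft on the one-bearing tray. So the order is: two-bearings wheel to the empty tray, bare wheel to the two-bearings tray, one-bearing wheel to its own tray, then the two-bearings wheel to the seal tray. The top and side views disagree on y for the empty tray, so I'll check that.

```bash
python3 - <<'E'
from h import *
T=dict(np.load("top0.npz"));S=dict(np.load("side0.npz"))
print("side cam",(-S["t"]@S["R"]).round(3))
# empty pad, both views
for n,c,box in(("T",T,(130,185,180,240)),("S",S,(265,278,318,320))):
    g=c["img"].max(2);m=np.zeros_like(g);x0,y0,x1,y1=box;m[y0:y1,x0:x1]=(g[y0:y1,x0:x1]<60)*255
    k=max(cv2.findContours(m,0,1)[0],key=cv2.contourArea)
    X=ray(c,k[:,0],.010)*1000;(x,y),R=cv2.minEnclosingCircle(X.astype(np.float32))
    e=cv2.fitEllipse(X.astype(np.float32));print(n,"pad",round(x,1),round(y,1),round(R,1),np.round(e[0],1),np.round(e[1],1))
    X=cloud(c)[m>0];print(" depth mean",np.nanmean(X,0).round(4))
    # table heights around
    Z=cloud(c);print(" table z",np.nanmedian(Z[y0-60:y0-50,x0:x1],(0,1)).round(4))
# two-bearing tray hull (top)
h=cv2.cvtColor(T["img"],cv2.COLOR_BGR2HSV);m=cv2.inRange(h,(100,120,60),(125,255,255))
b=np.zeros_like(m);b[170:245,190:252]=m[170:245,190:252]
X=ray(T,np.argwhere(b>0)[:,::-1],.008)*1000
(x,y),(w,l),a=cv2.minAreaRect(X.astype(np.float32));print("tray2",x,y,w,l,a)
# wheels
for nm,xy,z0,z1 in(("two",(.462,.113),.097,.112),("two gear",(.462,.113),.054,.07),("one top",(.491,-.092),.1,.115),("one gear",(.491,-.092),.05,.068),("bare top",(.4425,-.326),.11,.128),("bare gear",(.4425,-.326),.05,.065)):
    for n,c in(("T",T),("S",S)): print(nm,n,circ(c,z0,z1,xy,.055))
E
```

```text
side cam [0.522 0.918 0.685]
T pad 452.7 316.5 41.6 [452.9 317. ] [79.7 80.2]
 depth mean [0.4551 0.3126 0.009 ]
 table z [7.257e-01 3.175e-01 2.000e-04]
S pad 455.6 322.4 38.4 [455.9 322.3] [73.1 74.7]
 depth mean [0.4554 0.3207 0.0069]
 table z [0.4581 0.1205 0.06  ]
tray2 492.55096435546875 117.568359375 135.84812927246094 159.64468383789062 83.42654418945312
two T (461.4, 122.3, 30.9, 348)
two S (462.5, 125.4, 33.2, 293)
two gear T (461.0, 122.3, 38.5, 177)
two gear S (465.4, 125.3, 38.7, 308)
one top T (492.0, -91.5, 23.2, 127)
one top S (493.8, -86.8, 18.5, 43)
one gear T (491.8, -91.6, 39.0, 270)
one gear S (496.4, -88.2, 41.3, 211)
bare top T (443.1, -325.7, 18.3, 102)
bare top S (448.4, -323.5, 20.7, 56)
bare gear T (443.2, -326.8, 39.4, 342)
bare gear S (448.9, -322.1, 39.2, 143)
```

Top gives the two-bearings wheel axis as about (461, 122) mm and side as (464, 125), and tray 2's pad is at (461, 121). I'll square the tool to the world axes and travel over that wheel.

Emit:
apply_moves(
  plan=[
    {"grip": 1,"offset": [3.3,2.9,0],"spin": -0.07},
    {"grip": 1,"offset": [6.6,5.8,0],"spin": -0.14},
    {"grip": 1,"offset": [9.9,8.7,0],"spin": -0.21},
    {"grip": 1,"offset": [13.2,11.6,0],"spin": -0.28},
    {"grip": 1,"offset": [16.5,14.5,0],"spin": -0.348},
  ],
)

```text
time_s: 0.6
tcp_pos: [0.319, 0.3931, 0.2442]
ee_rot: [[1.0, 0.003, -0.0], [0.003, -1.0, -0.001], [-0.0, 0.001, -1.0]]
wrist_force: [1.0, 0.1, 0.4]
gripper_width: 1.0
gripper_force: 0.0
```

Emit:
apply_moves(
  plan=[
    {"grip": 1,"offset": [2.2,4.2,0]},
    {"grip": 1,"offset": [4.4,8.4,0]},
    {"grip": 1,"offset": [6.6,12.6,0]},
    {"grip": 1,"offset": [8.8,16.8,0]},
    {"grip": 1,"offset": [11,21,0]},
  ],
)

```text
invalid input
```

Emit:
apply_moves(
  plan=[
    {"grip": 1,"offset": [1.7,3,1]},
    {"grip": 1,"offset": [3.4,6.1,4]},
    {"grip": 1,"offset": [3.4,6.1,7]},
    {"grip": 1,"offset": [3.4,6.1,7]},
    {"grip": 1,"offset": [3.4,6.1,7]},
  ],
)

```text
invalid input
```

```bash
python3 - <<'E'
from station import r
from h import *
s=r.sense();print(s["tcp_pos"].round(4),s["wrist_force"].round(1))
S=r.capture("side");T=r.capture("top");np.savez("s1.npz",**S)
a=cv2.resize(S["img"][110:290,200:380],(540,540),interpolation=2);cv2.imwrite("pics/s1.png",a)
# projection of TCP-tips into side crop
for p in (s["tcp_pos"]-[0,0,.022],[.4625,.1235,.107]):
    q=S["R"]@p+S["t"];u=S["mtx"]@q/q[2];print(u[:2].round(1),((u[:2]-[200,110])*3).round(0))
E
```

```text
[0.319  0.3931 0.2442] [1.  0.1 0.4]
[381.4 250.1] [544. 420.]
[289.8 207.2] [269. 291.]
```

View pics/s1.png

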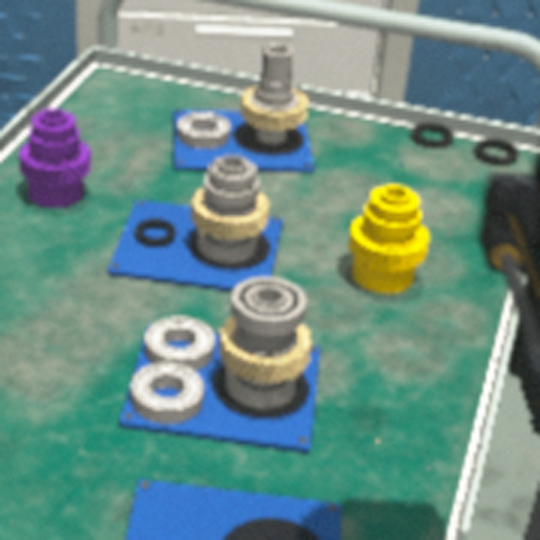

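The calls were refused because they need "spin", so the arm hasn't moved. In the side crop, the wheel's top (269,293) matches the projection of my estimate (269,291).

Emit:
apply_moves(
  plan=[
    {"grip": 1,"offset": [2.2,4.2,0],"spin": 0},
    {"grip": 1,"offset": [4.4,8.4,0],"spin": 0},
    {"grip": 1,"offset": [6.6,12.6,0],"spin": 0},
    {"grip": 1,"offset": [8.8,16.8,0],"spin": 0},
    {"grip": 1,"offset": [11,21,0],"spin": 0},
  ],
)

```text
time_s: 1.2
tcp_pos: [0.4291, 0.1837, 0.2445]
ee_rot: [[1.0, 0.001, 0.0], [0.001, -1.0, 0.0], [0.0, -0.0, -1.0]]
wrist_force: [0.8, 2.2, -1.3]
gripper_width: 1.001
gripper_force: 0.0
```

Emit:
apply_moves(
  plan=[
    {"grip": 1,"offset": [1.7,3,1],"spin": 0},
    {"grip": 1,"offset": [3.4,6.1,4],"spin": 0},
    {"grip": 1,"offset": [3.4,6.1,7],"spin": 0},
    {"grip": 1,"offset": [3.4,6.1,7],"spin": 0},
    {"grip": 1,"offset": [3.4,6.1,7],"spin": 0},
  ],
)

```text
time_s: 1.7
tcp_pos: [0.463, 0.1244, 0.1748]
ee_rot: [[1.0, 0.001, -0.0], [0.001, -1.0, -0.001], [-0.0, 0.001, -1.0]]
wrist_force: [0.0, -0.2, 0.4]
gripper_width: 1.001
gripper_force: 0.0
```

```bash
python3 - <<'E'
from station import r
from h import *
s=r.sense();print(s["tcp_pos"].round(4),s["wrist_force"].round(1))
S=r.capture("side");T=r.capture("top");np.savez("s1.npz",**S)
a=cv2.resize(S["img"][110:290,200:380],(540,540),interpolation=2);cv2.imwrite("pics/s2.png",a)
for p in (s["tcp_pos"]-[0,0,.022],s["tcp_pos"]+[0,.0435,-.022],s["tcp_pos"]+[0,-.0435,-.022]):
    q=S["R"]@p+S["t"];u=S["mtx"]@q/q[2];print(u[:2].round(1),((u[:2]-[200,110])*3).round(0))
E
```

```text
[0.463  0.1244 0.1748] [ 0.  -0.2  0.4]
[291. 192.] [273. 246.]
[291.5 202.5] [274. 277.]
[290.7 182.2] [272. 217.]
```

View pics/s2.png

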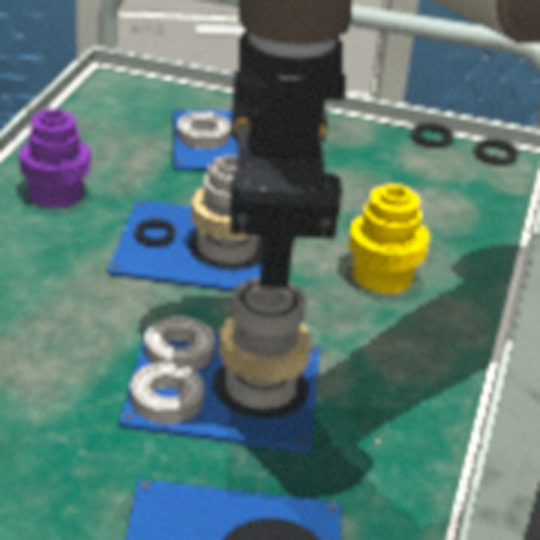

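The near fingertip (274,285) stands over the wheel's top (269,292), so it is well placed; I'll add 2 mm in x and descend 7.6 cm.

Emit:
apply_moves(
  plan=[
    {"grip": 1,"offset": [0.2,0,2],"spin": 0},
    {"grip": 1,"offset": [0.2,0,4],"spin": 0},
    {"grip": 1,"offset": [0.2,0,5.5],"spin": 0},
    {"grip": 1,"offset": [0.2,0,6.6],"spin": 0},
    {"grip": 1,"offset": [0.2,0,7.6],"spin": 0},
  ],
)

```text
time_s: 2.3
tcp_pos: [0.4654, 0.1251, 0.0991]
ee_rot: [[1.0, 0.002, 0.002], [0.002, -1.0, 0.001], [0.002, -0.001, -1.0]]
wrist_force: [0.2, -0.2, -0.2]
gripper_width: 1.002
gripper_force: 0.0
```

Emit:
apply_moves(
  plan=[
    {"grip": 0.85,"offset": [0,0,0],"spin": 0},
    {"grip": 0.78,"offset": [0,0,0],"spin": 0},
    {"grip": 0.72,"offset": [0,0,0],"spin": 0},
    {"grip": 0.6,"offset": [0,0,0],"spin": 0},
    {"grip": 0.5,"offset": [0,0,0],"spin": 0},
  ],
)

```text
time_s: 2.8
tcp_pos: [0.465, 0.1238, 0.0992]
ee_rot: [[1.0, 0.001, 0.001], [0.001, -1.0, -0.0], [0.001, 0.0, -1.0]]
wrist_force: [0.1, -2.4, 1.8]
gripper_width: 0.688
gripper_force: 30.0
```

Emit:
apply_moves(
  plan=[
    {"grip": 0.4,"offset": [0,0,0],"spin": 0},
    {"grip": 0.4,"offset": [0,0,0],"spin": 0},
    {"grip": 0.4,"offset": [0,0,0],"spin": 0},
  ],
)

```text
time_s: 3.1
tcp_pos: [0.465, 0.1238, 0.0991]
ee_rot: [[1.0, 0.001, 0.001], [0.001, -1.0, -0.0], [0.001, 0.0, -1.0]]
wrist_force: [-1.1, -3.3, 5.3]
gripper_width: 0.69
gripper_force: 30.0
```

Gripped at 60 mm width with 30 N. Lifting.

Emit:
apply_moves(
  plan=[
    {"grip": 0.4,"offset": [0,0,-1],"spin": 0},
    {"grip": 0.4,"offset": [0,0,-3],"spin": 0},
    {"grip": 0.4,"offset": [0,0,-6],"spin": 0},
    {"grip": 0.4,"offset": [0,0,-9],"spin": 0},
    {"grip": 0.4,"offset": [0,0,-12],"spin": 0},
  ],
)

```text
time_s: 3.6
tcp_pos: [0.4634, 0.124, 0.2186]
ee_rot: [[1.0, -0.0, -0.003], [-0.0, -1.0, 0.0], [-0.003, -0.0, -1.0]]
wrist_force: [-0.0, 0.3, -4.5]
gripper_width: 0.688
gripper_force: 30.0
```

Emit:
apply_moves(
  plan=[
    {"grip": 0.4,"offset": [0,-2.5,-1],"spin": 0},
    {"grip": 0.4,"offset": [-0.3,-6,-2],"spin": 0},
    {"grip": 0.4,"offset": [-0.6,-10,-2],"spin": 0},
    {"grip": 0.4,"offset": [-0.9,-14,-2],"spin": 0},
    {"grip": 0.4,"offset": [-1,-17,-2],"spin": 0},
  ],
)

```text
time_s: 4.1
tcp_pos: [0.4532, 0.296, 0.2373]
ee_rot: [[1.0, 0.001, -0.003], [0.001, -1.0, -0.0], [-0.003, 0.0, -1.0]]
wrist_force: [1.3, -0.1, -5.5]
gripper_width: 0.685
gripper_force: 30.0
```

```bash
python3 - <<'E'
from station import r
from h import *
s=r.sense();print(s["tcp_pos"].round(4),s["wrist_force"].round(1),s["gripper_width"])
T=r.capture("top");S=r.capture("side");np.savez("s2.npz",**S);np.savez("t2.npz",**T)
cv2.imwrite("pics/m2.png",np.hstack([cv2.resize(T["img"][140:260,100:260],(480,360)),cv2.resize(S["img"][150:350,200:360],(288,360))]))
for n,c,box in(("T",T,(195,195,245,240)),):
    g=c["img"].max(2);m=np.zeros_like(g);x0,y0,x1,y1=box;m[y0:y1,x0:x1]=(g[y0:y1,x0:x1]<60)*255
    k=max(cv2.findContours(m,0,1)[0],key=cv2.contourArea)
    X=ray(c,k[:,0],.010)*1000;e=cv2.fitEllipse(X.astype(np.float32));print(n,"pad2",np.round(e[0],1),np.round(e[1],1))
E
```

```text
[0.4532 0.296  0.2373] [ 1.3 -0.1 -5.5] 0.685224978992437
T pad2 [460.7 121.5] [79.5 81.4]
```

View pics/m2.png

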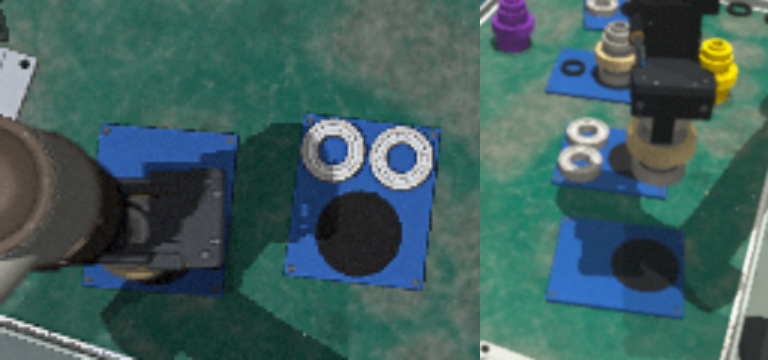

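The wheel hangs upright at side-crop (660,150), and the pad just cleared measures (460.7, 121.5) mm in the top view. The shift to the empty pad leaves 2 mm in x and 21.5 mm in y. I'll shift and lower.

Emit:
apply_moves(
  plan=[
    {"grip": 0.4,"offset": [0.2,-2.15,2],"spin": 0},
    {"grip": 0.4,"offset": [0.2,-2.15,5],"spin": 0},
    {"grip": 0.4,"offset": [0.2,-2.15,8],"spin": 0},
    {"grip": 0.4,"offset": [0.2,-2.15,10],"spin": 0},
    {"grip": 0.4,"offset": [0.2,-2.15,11.5],"spin": 0},
  ],
)

```text
time_s: 4.7
tcp_pos: [0.455, 0.3139, 0.1207]
ee_rot: [[1.0, -0.001, -0.005], [-0.001, -1.0, -0.003], [-0.005, 0.003, -1.0]]
wrist_force: [-1.7, 0.7, -4.4]
gripper_width: 0.683
gripper_force: 30.0
```

Emit:
apply_moves(
  plan=[
    {"grip": 0.4,"offset": [0,0,0.7],"spin": 0},
    {"grip": 0.4,"offset": [0,0,1.3],"spin": 0},
    {"grip": 0.4,"offset": [0,0,1.7],"spin": 0},
    {"grip": 0.4,"offset": [0,0,2],"spin": 0},
    {"grip": 0.4,"offset": [0,0,2.1],"spin": 0},
  ],
)

```text
time_s: 5.2
tcp_pos: [0.4568, 0.3156, 0.1027]
ee_rot: [[1.0, 0.0, 0.0], [0.0, -1.0, 0.0], [0.0, -0.0, -1.0]]
wrist_force: [0.0, -0.2, -5.8]
gripper_width: 0.69
gripper_force: 30.0
```

Emit:
apply_moves(
  plan=[
    {"grip": 0.4,"offset": [0,-0.1,0.15],"spin": 0},
    {"grip": 0.4,"offset": [0,-0.1,0.3],"spin": 0},
    {"grip": 0.4,"offset": [0,-0.1,0.3],"spin": 0},
  ],
)

```text
time_s: 5.5
tcp_pos: [0.4566, 0.3166, 0.0996]
ee_rot: [[1.0, 0.0, -0.0], [0.0, -1.0, -0.0], [-0.0, 0.0, -1.0]]
wrist_force: [0.5, -1.2, -5.5]
gripper_width: 0.688
gripper_force: 30.0
```

Emit:
apply_moves(
  plan=[
    {"grip": 0.4,"offset": [0,0,0.1],"spin": 0},
    {"grip": 0.4,"offset": [0,0,0.1],"spin": 0},
  ],
)

```text
time_s: 5.7
tcp_pos: [0.457, 0.3166, 0.0993]
ee_rot: [[1.0, 0.001, 0.001], [0.001, -1.0, 0.0], [0.001, -0.0, -1.0]]
wrist_force: [-0.2, -0.3, -1.3]
gripper_width: 0.693
gripper_force: 30.0
```

Touching down: the load fell from 5.5 to 1.3 N. Now I'll release and rise.

Emit:
apply_moves(
  plan=[
    {"grip": 0.72,"offset": [0,0,0],"spin": 0},
    {"grip": 0.78,"offset": [0,0,0],"spin": 0},
    {"grip": 0.9,"offset": [0,0,0],"spin": 0},
    {"grip": 1,"offset": [0,0,0],"spin": 0},
    {"grip": 1,"offset": [0,0,0],"spin": 0},
  ],
)

```text
time_s: 6.2
tcp_pos: [0.4569, 0.3169, 0.0988]
ee_rot: [[1.0, 0.0, 0.001], [0.0, -1.0, 0.001], [0.001, -0.001, -1.0]]
wrist_force: [-0.2, -0.0, -0.7]
gripper_width: 0.952
gripper_force: 0.0
```

Emit:
apply_moves(
  plan=[
    {"grip": 1,"offset": [0,0,-2],"spin": 0},
    {"grip": 1,"offset": [0,0,-6],"spin": 0},
    {"grip": 1,"offset": [0,0,-10],"spin": 0},
    {"grip": 1,"offset": [0,0,-12],"spin": 0},
    {"grip": 1,"offset": [0,4,-12],"spin": 0},
  ],
)

```text
time_s: 6.7
tcp_pos: [0.4591, 0.2805, 0.2226]
ee_rot: [[1.0, 0.005, 0.008], [0.005, -1.0, 0.007], [0.008, -0.007, -1.0]]
wrist_force: [0.6, -0.7, 0.1]
gripper_width: 1.001
gripper_force: 0.0
```

Wheel parked. Next the bare wheel at about (445, -325) mm, roughly 60 cm along tool y.

Emit:
apply_moves(
  plan=[
    {"grip": 1,"offset": [0,4.2,0],"spin": 0},
    {"grip": 1,"offset": [0,8.6,0],"spin": 0},
    {"grip": 1,"offset": [0,13,0],"spin": 0},
    {"grip": 1,"offset": [-0.3,17.4,0],"spin": 0},
    {"grip": 1,"offset": [-0.5,21.8,0],"spin": 0},
  ],
)

```text
time_s: 7.2
tcp_pos: [0.4514, 0.057, 0.2188]
ee_rot: [[1.0, 0.001, 0.001], [0.001, -1.0, 0.0], [0.001, -0.0, -1.0]]
wrist_force: [0.2, 0.4, -0.4]
gripper_width: 0.999
gripper_force: 0.0
```

Emit:
apply_moves(
  plan=[
    {"grip": 1,"offset": [0,4.4,0],"spin": 0},
    {"grip": 1,"offset": [0,8.8,0],"spin": 0},
    {"grip": 1,"offset": [0,13.2,0],"spin": 0},
    {"grip": 1,"offset": [-0.3,17.6,0],"spin": 0},
    {"grip": 1,"offset": [-0.5,22,0],"spin": 0},
  ],
)

```text
time_s: 7.7
tcp_pos: [0.4465, -0.1632, 0.2189]
ee_rot: [[1.0, 0.0, 0.001], [0.0, -1.0, -0.0], [0.001, 0.0, -1.0]]
wrist_force: [1.2, -0.1, 0.1]
gripper_width: 1.003
gripper_force: 0.0
```

Emit:
apply_moves(
  plan=[
    {"grip": 1,"offset": [0,4.2,0],"spin": 0},
    {"grip": 1,"offset": [-0.1,8.4,0],"spin": 0},
    {"grip": 1,"offset": [-0.1,12.6,0],"spin": 0},
    {"grip": 1,"offset": [-0.2,16.3,0],"spin": 0},
    {"grip": 1,"offset": [-0.2,16.3,0],"spin": 0},
  ],
)

```text
time_s: 8.2
tcp_pos: [0.4446, -0.3281, 0.2181]
ee_rot: [[1.0, -0.005, -0.0], [-0.005, -1.0, -0.001], [-0.0, 0.001, -1.0]]
wrist_force: [-0.0, 0.2, -0.7]
gripper_width: 1.001
gripper_force: 0.0
```

```bash
python3 - <<'E'
from station import r
from h import *
s=r.sense();print(s["tcp_pos"].round(4),s["joints"].round(1),s["gripper_width"])
T=r.capture("top");S=r.capture("side")
print("two parked T",circ(T,.097,.112,(.4515,.316),.055),"S",circ(S,.097,.112,(.4545,.319),.055))
g=T["img"].max(2)
a=cv2.resize(S["img"][80:180,240:360],(720,600),interpolation=2);cv2.imwrite("pics/s3.png",a)
E
```

```text
[ 0.4446 -0.3281  0.2181] [-1.960e+01  1.620e+01 -1.220e+01  1.000e-01 -6.160e+01  1.093e+02] 1.0011535768262714
two parked T (452.7, 315.0, 30.9, 361) S (455.0, 316.7, 32.4, 493)
```

View pics/s3.png

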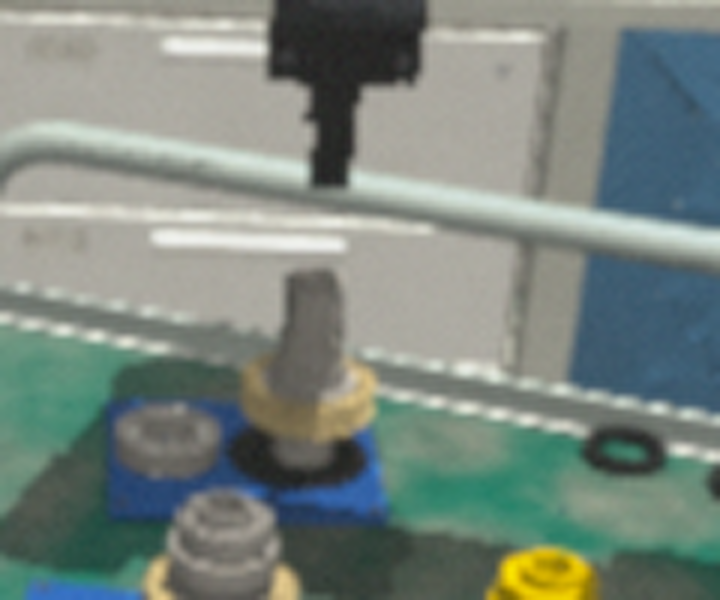

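The near fingertip (330,185) is above the shaft (315,270) with only perspective offset between them, so x is aligned. The parked wheel sits at (452.7, 315) mm in the top view. I'll correct y by -3.5 mm and descend on the bare shaft.

Emit:
apply_moves(
  plan=[
    {"grip": 1,"offset": [0,-0.35,3],"spin": 0},
    {"grip": 1,"offset": [0,-0.35,6],"spin": 0},
    {"grip": 1,"offset": [0,-0.35,8],"spin": 0},
    {"grip": 1,"offset": [0,-0.35,9.5],"spin": 0},
    {"grip": 1,"offset": [0,-0.35,10.5],"spin": 0},
  ],
)

```text
time_s: 8.8
tcp_pos: [0.4446, -0.3195, 0.1126]
ee_rot: [[1.0, 0.002, -0.001], [0.002, -1.0, 0.001], [-0.001, -0.001, -1.0]]
wrist_force: [-0.4, -0.4, -0.0]
gripper_width: 0.997
gripper_force: 0.0
```

Emit:
apply_moves(
  plan=[
    {"grip": 0.9,"offset": [0,0,0],"spin": 0},
    {"grip": 0.75,"offset": [0,0,0],"spin": 0},
    {"grip": 0.6,"offset": [0,0,0],"spin": 0},
    {"grip": 0.53,"offset": [0,0,0],"spin": 0},
    {"grip": 0.48,"offset": [0,0,0],"spin": 0},
  ],
)

```text
time_s: 9.3
tcp_pos: [0.4451, -0.3211, 0.1142]
ee_rot: [[1.0, 0.0, 0.001], [0.0, -1.0, -0.0], [0.001, 0.0, -1.0]]
wrist_force: [0.7, 0.6, -0.3]
gripper_width: 0.632
gripper_force: 0.0
```

Emit:
apply_moves(
  plan=[
    {"grip": 0.43,"offset": [0,0,0],"spin": 0},
    {"grip": 0.35,"offset": [0,0,0],"spin": 0},
    {"grip": 0.2,"offset": [0,0,0],"spin": 0},
    {"grip": 0.2,"offset": [0,0,0],"spin": 0},
    {"grip": 0.2,"offset": [0,0,0],"spin": 0},
  ],
)

```text
time_s: 9.8
tcp_pos: [0.4453, -0.3214, 0.1141]
ee_rot: [[1.0, 0.0, 0.001], [0.0, -1.0, -0.001], [0.001, 0.001, -1.0]]
wrist_force: [-0.5, -1.1, 4.4]
gripper_width: 0.49
gripper_force: 29.9
```

Emit:
apply_moves(
  plan=[
    {"grip": 0.2,"offset": [0,0,-1],"spin": 0},
    {"grip": 0.2,"offset": [0,0,-3.5],"spin": 0},
    {"grip": 0.2,"offset": [0,0,-7],"spin": 0},
    {"grip": 0.2,"offset": [0,0,-10.5],"spin": 0},
    {"grip": 0.2,"offset": [0,0,-13],"spin": 0},
  ],
)

```text
time_s: 10.3
tcp_pos: [0.4443, -0.3202, 0.2447]
ee_rot: [[1.0, -0.0, -0.001], [-0.0, -1.0, 0.001], [-0.001, -0.001, -1.0]]
wrist_force: [0.6, -0.1, -4.1]
gripper_width: 0.484
gripper_force: 29.1
```

Emit:
apply_moves(
  plan=[
    {"grip": 0.2,"offset": [0,-2,-0.5],"spin": 0},
    {"grip": 0.2,"offset": [0.3,-6,-1],"spin": 0},
    {"grip": 0.2,"offset": [0.6,-10,-1],"spin": 0},
    {"grip": 0.2,"offset": [0.8,-14,-1],"spin": 0},
    {"grip": 0.2,"offset": [1,-18,-1],"spin": 0},
  ],
)

```text
time_s: 10.8
tcp_pos: [0.453, -0.1389, 0.2523]
ee_rot: [[1.0, -0.001, -0.004], [-0.001, -1.0, 0.002], [-0.004, -0.002, -1.0]]
wrist_force: [0.3, -0.1, -4.9]
gripper_width: 0.486
gripper_force: 29.1
```

```bash
python3 - <<'E'
from station import r
from h import *
s=r.sense();print(s["tcp_pos"].round(4),s["gripper_width"])
T=r.capture("top");S=r.capture("side")
g=T["img"].max(2)
x0,y0,x1,y1=350,205,395,242;m=np.zeros_like(g);m[y0:y1,x0:x1]=(g[y0:y1,x0:x1]<60)*255
k=max(cv2.findContours(m,0,1)[0],key=cv2.contourArea)
X=ray(T,k[:,0],.010)*1000;e=cv2.fitEllipse(X.astype(np.float32));print("pad one",np.round(e[0],1),np.round(e[1],1))
cv2.imwrite("pics/m3.png",np.hstack([cv2.resize(T["img"][140:260,260:420],(480,360)),cv2.resize(S["img"][70:230,220:348],(288,360))]))
E
```

```text
[ 0.453  -0.1389  0.2523] 0.48641342852264374
pad one [ 440.6 -330.4] [66.1 88.9]
```

View pics/m3.png

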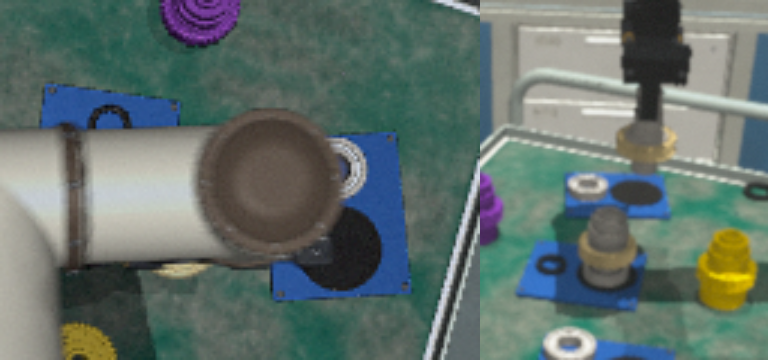

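The bare wheel is held upright (side crop 648,145), and its old pad is clear but partly hidden by the arm. I'll go on to tray 2.

Emit:
apply_moves(
  plan=[
    {"grip": 0.2,"offset": [0.2,-4.2,0],"spin": 0},
    {"grip": 0.2,"offset": [0.4,-8.4,0],"spin": 0},
    {"grip": 0.2,"offset": [0.6,-12.6,0],"spin": 0},
    {"grip": 0.2,"offset": [0.8,-16.8,0],"spin": 0},
    {"grip": 0.2,"offset": [0.9,-20,0],"spin": 0},
  ],
)

```text
time_s: 11.4
tcp_pos: [0.4624, 0.0607, 0.2525]
ee_rot: [[1.0, 0.0, -0.003], [0.0, -1.0, 0.0], [-0.003, -0.0, -1.0]]
wrist_force: [0.6, -0.3, -3.3]
gripper_width: 0.482
gripper_force: 29.2
```

Emit:
apply_moves(
  plan=[
    {"grip": 0.2,"offset": [0.1,-3.5,0],"spin": 0},
    {"grip": 0.2,"offset": [0.1,-5.6,0],"spin": 0},
    {"grip": 0.2,"offset": [0.1,-6.2,0.5],"spin": 0},
    {"grip": 0.2,"offset": [0.1,-6.2,2],"spin": 0},
    {"grip": 0.2,"offset": [0.1,-6.2,3],"spin": 0},
  ],
)

```text
time_s: 11.9
tcp_pos: [0.4633, 0.1202, 0.2216]
ee_rot: [[1.0, -0.001, -0.004], [-0.001, -1.0, -0.001], [-0.004, 0.001, -1.0]]
wrist_force: [-0.5, 0.0, -4.1]
gripper_width: 0.483
gripper_force: 29.2
```

Emit:
apply_moves(
  plan=[
    {"grip": 0.2,"offset": [0,-0.15,3],"spin": 0},
    {"grip": 0.2,"offset": [0,-0.15,6],"spin": 0},
    {"grip": 0.2,"offset": [0,-0.15,8],"spin": 0},
    {"grip": 0.2,"offset": [0,-0.15,9.3],"spin": 0},
    {"grip": 0.2,"offset": [0,-0.15,9.6],"spin": 0},
  ],
)

```text
time_s: 12.4
tcp_pos: [0.4631, 0.1208, 0.1253]
ee_rot: [[1.0, -0.002, -0.005], [-0.002, -1.0, -0.003], [-0.005, 0.003, -1.0]]
wrist_force: [-0.2, 0.1, -4.2]
gripper_width: 0.484
gripper_force: 29.2
```

Emit:
apply_moves(
  plan=[
    {"grip": 0.2,"offset": [0,0,0.4],"spin": 0},
    {"grip": 0.2,"offset": [0,0,0.7],"spin": 0},
    {"grip": 0.2,"offset": [0,0,0.9],"spin": 0},
    {"grip": 0.2,"offset": [0,0,0.9],"spin": 0},
  ],
)

```text
time_s: 12.8
tcp_pos: [0.4648, 0.1225, 0.1188]
ee_rot: [[1.0, 0.0, 0.0], [0.0, -1.0, 0.0], [0.0, -0.0, -1.0]]
wrist_force: [0.1, 0.6, -4.4]
gripper_width: 0.485
gripper_force: 29.2
```

Emit:
apply_moves(
  plan=[
    {"grip": 0.2,"offset": [-0.1,-0.05,0.15],"spin": 0},
    {"grip": 0.2,"offset": [-0.1,-0.05,0.3],"spin": 0},
    {"grip": 0.2,"offset": [-0.1,-0.05,0.4],"spin": 0},
    {"grip": 0.2,"offset": [-0.1,-0.05,0.4],"spin": 0},
  ],
)

```text
time_s: 13.2
tcp_pos: [0.4641, 0.1231, 0.115]
ee_rot: [[1.0, 0.001, 0.001], [0.001, -1.0, 0.0], [0.001, -0.0, -1.0]]
wrist_force: [-0.7, 0.6, -1.1]
gripper_width: 0.479
gripper_force: 29.4
```

Emit:
apply_moves(
  plan=[
    {"grip": 0.2,"offset": [0,0,0.05],"spin": 0},
    {"grip": 0.52,"offset": [0,0,0.05],"spin": 0},
    {"grip": 0.6,"offset": [0,0,0.05],"spin": 0},
    {"grip": 0.75,"offset": [0,0,0.05],"spin": 0},
    {"grip": 0.9,"offset": [0,0,0.05],"spin": 0},
  ],
)

```text
time_s: 13.7
tcp_pos: [0.4639, 0.1232, 0.114]
ee_rot: [[1.0, 0.0, 0.0], [0.0, -1.0, 0.0], [0.0, -0.0, -1.0]]
wrist_force: [-0.3, -0.7, 0.4]
gripper_width: 0.697
gripper_force: 0.0
```

Emit:
apply_moves(
  plan=[
    {"grip": 1,"offset": [0,0,0],"spin": 0},
    {"grip": 1,"offset": [0,0,-2],"spin": 0},
    {"grip": 1,"offset": [0,0,-5.5],"spin": 0},
    {"grip": 1,"offset": [0,0,-9],"spin": 0},
    {"grip": 1,"offset": [0,0,-12],"spin": 0},
  ],
)

```text
time_s: 14.2
tcp_pos: [0.4639, 0.1232, 0.2359]
ee_rot: [[1.0, 0.0, 0.001], [0.0, -1.0, 0.001], [0.001, -0.001, -1.0]]
wrist_force: [-0.0, 0.5, -0.1]
gripper_width: 0.993
gripper_force: 0.0
```

Emit:
apply_moves(
  plan=[
    {"grip": 1,"offset": [0,4,0],"spin": 0},
    {"grip": 1,"offset": [0.5,8.4,0],"spin": 0},
    {"grip": 1,"offset": [1,12.8,0],"spin": 0},
    {"grip": 1,"offset": [1.5,16.8,0],"spin": 0},
    {"grip": 1,"offset": [2,20,0],"spin": 0},
  ],
)

```text
time_s: 14.7
tcp_pos: [0.4836, -0.0789, 0.2341]
ee_rot: [[1.0, -0.001, 0.0], [-0.001, -1.0, 0.0], [0.0, -0.0, -1.0]]
wrist_force: [0.8, 0.5, -0.7]
gripper_width: 0.999
gripper_force: 0.0
```

```bash
python3 - <<'E'
from station import r
from h import *
s=r.sense();print(s["tcp_pos"].round(4),s["gripper_width"])
T=r.capture("top");S=r.capture("side")
print("bare T top",circ(T,.11,.128,(.461,.1215),.055),"gear",circ(T,.048,.065,(.461,.1215),.055))
print("S",circ(S,.11,.128,(.464,.124),.055),circ(S,.048,.065,(.464,.124),.055))
g=T["img"].max(2)
x0,y0,x1,y1=350,205,395,242;m=np.zeros_like(g);m[y0:y1,x0:x1]=(g[y0:y1,x0:x1]<60)*255
k=max(cv2.findContours(m,0,1)[0],key=cv2.contourArea)
X=ray(T,k[:,0],.010)*1000;e=cv2.fitEllipse(X.astype(np.float32));print("pad one",np.round(e[0],1),np.round(e[1],1))
cv2.imwrite("pics/m4.png",np.hstack([cv2.resize(T["img"][140:260,120:400],(490,210)),cv2.resize(S["img"][100:240,230:342],(168,210))]))
E
```

```text
[ 0.4836 -0.0789  0.2341] 0.9985889106759114
bare T top (0.0, 0.0, 0.0, 0) gear (0.0, 0.0, 0.0, 0)
S (465.3, 123.1, 19.6, 114) (463.4, 122.9, 40.5, 325)
pad one [ 445.3 -327.9] [79.2 80.3]
```

View pics/m4.png

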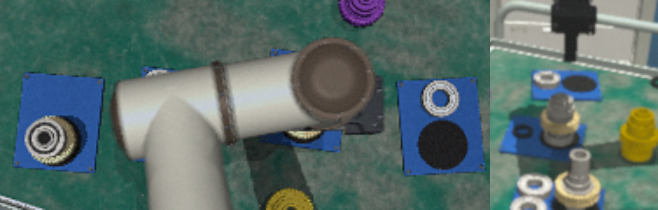

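The bare wheel stands upright on tray 2 (side crop 580,180). The 2x2 morphology in my first tray fit shifted those origins by 1 px, about 2.8 mm. The corrected pads are seal (489.5, -94.2) and one bearing (445.2, -327.9), top frame. Next I'll pick the one-bearing wheel at (492, -91.5) top, which is about (494, -90) robot.

Emit:
apply_moves(
  plan=[
    {"grip": 1,"offset": [1.05,1.1,2],"spin": 0},
    {"grip": 1,"offset": [1.05,1.1,5],"spin": 0},
    {"grip": 1,"offset": [1.05,1.1,8],"spin": 0},
    {"grip": 1,"offset": [1.05,1.1,10],"spin": 0},
    {"grip": 1,"offset": [1.05,1.1,10],"spin": 0},
  ],
)

```text
time_s: 15.3
tcp_pos: [0.4921, -0.0875, 0.1313]
ee_rot: [[1.0, 0.0, -0.007], [0.0, -1.0, -0.0], [-0.007, 0.0, -1.0]]
wrist_force: [-0.4, 0.0, -0.1]
gripper_width: 1.001
gripper_force: 0.0
```

Emit:
apply_moves(
  plan=[
    {"grip": 1,"offset": [0.1,0.15,1.5],"spin": 0},
    {"grip": 1,"offset": [0.1,0.15,3],"spin": 0},
    {"grip": 1,"offset": [0.1,0.15,4.1],"spin": 0},
    {"grip": 1,"offset": [0.1,0.15,4.1],"spin": 0},
  ],
)

```text
time_s: 15.7
tcp_pos: [0.4949, -0.0892, 0.0926]
ee_rot: [[1.0, 0.001, -0.002], [0.001, -1.0, -0.0], [-0.002, 0.0, -1.0]]
wrist_force: [-0.8, -0.8, 0.5]
gripper_width: 1.001
gripper_force: 0.0
```

Emit:
apply_moves(
  plan=[
    {"grip": 0.85,"offset": [0,0,0],"spin": 0},
    {"grip": 0.76,"offset": [0,0,0],"spin": 0},
    {"grip": 0.7,"offset": [0,0,0],"spin": 0},
    {"grip": 0.64,"offset": [0,0,0],"spin": 0},
    {"grip": 0.58,"offset": [0,0,0],"spin": 0},
  ],
)

```text
time_s: 16.2
tcp_pos: [0.4955, -0.0897, 0.0935]
ee_rot: [[1.0, 0.001, 0.001], [0.001, -1.0, -0.001], [0.001, 0.001, -1.0]]
wrist_force: [0.3, -4.2, 3.9]
gripper_width: 0.642
gripper_force: 2.2
```

Emit:
apply_moves(
  plan=[
    {"grip": 0.5,"offset": [0,0,0],"spin": 0},
    {"grip": 0.35,"offset": [0,0,0],"spin": 0},
    {"grip": 0.35,"offset": [0,0,0],"spin": 0},
    {"grip": 0.35,"offset": [0,0,0],"spin": 0},
  ],
)

```text
time_s: 16.6
tcp_pos: [0.4956, -0.0901, 0.0937]
ee_rot: [[1.0, 0.001, 0.001], [0.001, -1.0, -0.001], [0.001, 0.001, -1.0]]
wrist_force: [-0.1, -5.3, 5.7]
gripper_width: 0.615
gripper_force: 30.0
```

Gripped the lower step at about 55 mm. Lift and carry to the one-bearing tray, target TCP (449, -326).

Emit:
apply_moves(
  plan=[
    {"grip": 0.35,"offset": [0,0,-1],"spin": 0},
    {"grip": 0.35,"offset": [0,0,-3.5],"spin": 0},
    {"grip": 0.35,"offset": [0,0,-7],"spin": 0},
    {"grip": 0.35,"offset": [0,0,-10],"spin": 0},
    {"grip": 0.35,"offset": [0,1,-12],"spin": 0},
  ],
)

```text
time_s: 17.1
tcp_pos: [0.495, -0.0981, 0.2142]
ee_rot: [[1.0, 0.001, 0.001], [0.001, -1.0, 0.002], [0.001, -0.002, -1.0]]
wrist_force: [1.2, 0.4, -6.3]
gripper_width: 0.609
gripper_force: 30.0
```

Emit:
apply_moves(
  plan=[
    {"grip": 0.35,"offset": [-0.8,4,0],"spin": 0},
    {"grip": 0.35,"offset": [-1.6,8,0],"spin": 0},
    {"grip": 0.35,"offset": [-2.4,12,0],"spin": 0},
    {"grip": 0.35,"offset": [-3.2,16,0],"spin": 0},
    {"grip": 0.35,"offset": [-4,20,0],"spin": 0},
  ],
)

```text
time_s: 17.6
tcp_pos: [0.4539, -0.2995, 0.2114]
ee_rot: [[1.0, -0.0, -0.002], [-0.0, -1.0, 0.003], [-0.002, -0.003, -1.0]]
wrist_force: [1.5, 0.2, -6.6]
gripper_width: 0.609
gripper_force: 30.0
```

Emit:
apply_moves(
  plan=[
    {"grip": 0.35,"offset": [-0.5,2.4,0],"spin": 0},
    {"grip": 0.35,"offset": [-0.6,2.6,0],"spin": 0},
    {"grip": 0.35,"offset": [-0.6,2.6,1],"spin": 0},
    {"grip": 0.35,"offset": [-0.6,2.6,2],"spin": 0},
    {"grip": 0.35,"offset": [-0.6,2.6,2],"spin": 0},
  ],
)

```text
time_s: 18.1
tcp_pos: [0.4479, -0.3234, 0.1901]
ee_rot: [[1.0, 0.001, -0.005], [0.001, -1.0, 0.004], [-0.005, -0.004, -1.0]]
wrist_force: [-1.6, 0.5, -6.2]
gripper_width: 0.617
gripper_force: 30.0
```

Emit:
apply_moves(
  plan=[
    {"grip": 0.35,"offset": [0,0.2,3],"spin": 0},
    {"grip": 0.35,"offset": [0,0.2,6],"spin": 0},
    {"grip": 0.35,"offset": [0,0.2,7.5],"spin": 0},
    {"grip": 0.35,"offset": [0,0.2,8.5],"spin": 0},
    {"grip": 0.35,"offset": [0,0.2,8.5],"spin": 0},
  ],
)

```text
time_s: 18.6
tcp_pos: [0.4489, -0.3266, 0.1068]
ee_rot: [[1.0, 0.001, -0.003], [0.001, -1.0, 0.001], [-0.003, -0.001, -1.0]]
wrist_force: [-0.2, -0.3, -5.2]
gripper_width: 0.611
gripper_force: 30.0
```

Emit:
apply_moves(
  plan=[
    {"grip": 0.35,"offset": [0,0,0.3],"spin": 0},
    {"grip": 0.35,"offset": [0,0,0.5],"spin": 0},
    {"grip": 0.35,"offset": [0,0,0.7],"spin": 0},
    {"grip": 0.35,"offset": [0,0,0.7],"spin": 0},
  ],
)

```text
time_s: 19.0
tcp_pos: [0.4494, -0.3275, 0.1013]
ee_rot: [[1.0, 0.0, 0.0], [0.0, -1.0, -0.0], [0.0, 0.0, -1.0]]
wrist_force: [-0.0, 0.7, -6.1]
gripper_width: 0.612
gripper_force: 30.0
```

Emit:
apply_moves(
  plan=[
    {"grip": 0.35,"offset": [0,-0.1,0.25],"spin": 0},
    {"grip": 0.35,"offset": [0,-0.1,0.5],"spin": 0},
    {"grip": 0.35,"offset": [0,-0.1,0.6],"spin": 0},
    {"grip": 0.35,"offset": [0,-0.1,0.7],"spin": 0},
    {"grip": 0.35,"offset": [0,-0.1,0.7],"spin": 0},
  ],
)

```text
time_s: 19.5
tcp_pos: [0.4493, -0.3265, 0.0939]
ee_rot: [[1.0, 0.0, -0.0], [0.0, -1.0, 0.0], [-0.0, -0.0, -1.0]]
wrist_force: [-1.0, -1.3, -4.6]
gripper_width: 0.612
gripper_force: 30.0
```

Emit:
apply_moves(
  plan=[
    {"grip": 0.35,"offset": [0,0,0.1],"spin": 0},
    {"grip": 0.35,"offset": [0,0,0.1],"spin": 0},
  ],
)

```text
time_s: 19.7
tcp_pos: [0.4496, -0.3266, 0.0937]
ee_rot: [[1.0, 0.0, 0.001], [0.0, -1.0, -0.0], [0.001, 0.0, -1.0]]
wrist_force: [-1.9, 0.9, -1.1]
gripper_width: 0.606
gripper_force: 30.0
```

Touching down. Release, rise and travel back to the parked wheel.

Emit:
apply_moves(
  plan=[
    {"grip": 0.66,"offset": [0,0,0.03],"spin": 0},
    {"grip": 0.75,"offset": [0,0,0.03],"spin": 0},
    {"grip": 0.9,"offset": [0,0,0.03],"spin": 0},
    {"grip": 1,"offset": [0,0,0.03],"spin": 0},
    {"grip": 1,"offset": [0,0,0.03],"spin": 0},
  ],
)

```text
time_s: 20.2
tcp_pos: [0.4496, -0.3265, 0.093]
ee_rot: [[1.0, 0.0, 0.001], [0.0, -1.0, -0.0], [0.001, 0.0, -1.0]]
wrist_force: [-0.7, 0.4, -0.2]
gripper_width: 0.93
gripper_force: 0.0
```

Emit:
apply_moves(
  plan=[
    {"grip": 1,"offset": [0,0,-2],"spin": 0},
    {"grip": 1,"offset": [0,0,-6],"spin": 0},
    {"grip": 1,"offset": [0,0,-10],"spin": 0},
    {"grip": 1,"offset": [0,0,-14],"spin": 0},
    {"grip": 1,"offset": [0,-4,-15],"spin": 0},
  ],
)

```text
time_s: 20.7
tcp_pos: [0.4519, -0.2896, 0.2478]
ee_rot: [[1.0, -0.003, 0.009], [-0.003, -1.0, -0.005], [0.009, 0.005, -1.0]]
wrist_force: [0.6, 1.7, 0.4]
gripper_width: 1.0
gripper_force: 0.0
```

Emit:
apply_moves(
  plan=[
    {"grip": 1,"offset": [0,-4.5,0],"spin": 0},
    {"grip": 1,"offset": [0.1,-9,0],"spin": 0},
    {"grip": 1,"offset": [0.2,-13.5,0],"spin": 0},
    {"grip": 1,"offset": [0.2,-18,0],"spin": 0},
    {"grip": 1,"offset": [0.3,-22.5,0],"spin": 0},
  ],
)

```text
time_s: 21.2
tcp_pos: [0.4519, -0.0598, 0.2431]
ee_rot: [[1.0, 0.0, 0.001], [0.0, -1.0, 0.0], [0.001, -0.0, -1.0]]
wrist_force: [1.3, 0.5, 0.9]
gripper_width: 0.999
gripper_force: 0.0
```

Emit:
apply_moves(
  plan=[
    {"grip": 1,"offset": [0,-4.5,0],"spin": 0},
    {"grip": 1,"offset": [0.1,-9,0],"spin": 0},
    {"grip": 1,"offset": [0.2,-13.5,0],"spin": 0},
    {"grip": 1,"offset": [0.2,-18,0],"spin": 0},
    {"grip": 1,"offset": [0.3,-22.5,0],"spin": 0},
  ],
)

```text
time_s: 21.7
tcp_pos: [0.4548, 0.1654, 0.2431]
ee_rot: [[1.0, 0.001, 0.001], [0.001, -1.0, 0.0], [0.001, -0.0, -1.0]]
wrist_force: [1.4, -0.0, -0.5]
gripper_width: 1.001
gripper_force: 0.0
```

Emit:
apply_moves(
  plan=[
    {"grip": 1,"offset": [0,-4.5,0],"spin": 0},
    {"grip": 1,"offset": [0.1,-9,0],"spin": 0},
    {"grip": 1,"offset": [0.1,-13,0],"spin": 0},
    {"grip": 1,"offset": [0.1,-15.3,0],"spin": 0},
    {"grip": 1,"offset": [0.1,-15.3,0],"spin": 0},
  ],
)

```text
time_s: 22.2
tcp_pos: [0.4561, 0.319, 0.2422]
ee_rot: [[1.0, 0.003, -0.0], [0.003, -1.0, -0.0], [-0.0, 0.0, -1.0]]
wrist_force: [-0.8, 0.7, -0.1]
gripper_width: 1.001
gripper_force: 0.0
```

```bash
python3 - <<'E'
from station import r
from h import *
s=r.sense();print(s["time_s"],s["tcp_pos"].round(4),s["gripper_width"])
T=r.capture("top");S=r.capture("side")
for n,xy,lo,hi,g in(("bare",(.461,.1215),.11,.128,.062),("one",(.445,-.328),.1,.115,.065)):
    print(n,"T",circ(T,lo,hi,xy,.055),circ(T,.048,g,xy,.055),"S",circ(S,lo,hi,(xy[0]+.003,xy[1]+.003),.055))
h=cv2.cvtColor(T["img"],cv2.COLOR_BGR2HSV);m=cv2.inRange(h,(100,120,60),(125,255,255))
b=np.zeros_like(m);b[160:235,262:325]=m[160:235,262:325]
X=ray(T,np.argwhere(b>0)[:,::-1],.008)*1000
(x,y),(w,l),a=cv2.minAreaRect(X.astype(np.float32));a=a-90 if a>45 else a;print("seal tray",x-32*np.cos(np.radians(a)),y-32*np.sin(np.radians(a)),w,l,a)
g=T["img"].max(2)
x0,y0,x1,y1=275,190,312,226;m=np.zeros_like(g);m[y0:y1,x0:x1]=(g[y0:y1,x0:x1]<60)*255
k=max(cv2.findContours(m,0,1)[0],key=cv2.contourArea)
X=ray(T,k[:,0],.010)*1000;e=cv2.fitEllipse(X.astype(np.float32));print("pad seal",np.round(e[0],1),np.round(e[1],1))
cv2.imwrite("pics/m5.png",np.hstack([cv2.resize(T["img"][140:260,120:400],(490,210)),cv2.resize(S["img"][100:340,200:360],(140,210))]))
E
```

```text
22.2 [0.4561 0.319  0.2422] 1.0007936920997242
bare T (461.0, 120.8, 17.0, 87) (461.1, 120.2, 39.0, 339) S (0.0, 0.0, 0.0, 0)
one T (445.7, -327.0, 23.1, 145) (446.5, -327.4, 38.8, 234) S (462.9, -329.6, 5.3, 2)
seal tray 489.758761619784 -94.06556962273346 135.69554138183594 159.7150421142578 -8.114006042480469
pad seal [489.5 -94.3] [79.6 80.4]
```

View pics/m5.png

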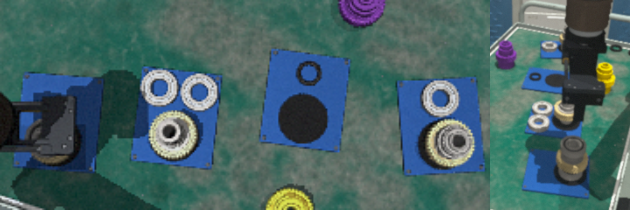

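Both placed wheels are within about 1.5 mm of their pads' middles: bare (461.0, 120.8) against (460.7, 121.5), one-bearing (445.7, -327.0) against (445.2, -327.9). The free seal pad is at (489.5, -94.3). I'll pick up the parked wheel.

Emit:
apply_moves(
  plan=[
    {"grip": 1,"offset": [0,0.15,3],"spin": 0},
    {"grip": 1,"offset": [0,0.15,6],"spin": 0},
    {"grip": 1,"offset": [0,0.15,9],"spin": 0},
    {"grip": 1,"offset": [0,0.15,10],"spin": 0},
    {"grip": 1,"offset": [0,0.15,10],"spin": 0},
  ],
)

```text
time_s: 22.8
tcp_pos: [0.4559, 0.3134, 0.1419]
ee_rot: [[1.0, -0.001, -0.002], [-0.001, -1.0, -0.003], [-0.002, 0.003, -1.0]]
wrist_force: [-0.1, -0.1, -0.0]
gripper_width: 0.996
gripper_force: 0.0
```

Emit:
apply_moves(
  plan=[
    {"grip": 1,"offset": [0,-0.2,1.5],"spin": 0},
    {"grip": 1,"offset": [0,-0.2,3],"spin": 0},
    {"grip": 1,"offset": [0,-0.2,4.2],"spin": 0},
    {"grip": 1,"offset": [0,-0.2,4.2],"spin": 0},
  ],
)

```text
time_s: 23.2
tcp_pos: [0.4561, 0.3165, 0.1004]
ee_rot: [[1.0, -0.0, -0.001], [-0.0, -1.0, -0.001], [-0.001, 0.001, -1.0]]
wrist_force: [-0.3, 0.4, 0.7]
gripper_width: 0.998
gripper_force: 0.0
```

Emit:
apply_moves(
  plan=[
    {"grip": 0.85,"offset": [0,0,0],"spin": 0},
    {"grip": 0.78,"offset": [0,0,0],"spin": 0},
    {"grip": 0.72,"offset": [0,0,0],"spin": 0},
    {"grip": 0.65,"offset": [0,0,0],"spin": 0},
    {"grip": 0.5,"offset": [0,0,0],"spin": 0},
  ],
)

```text
time_s: 23.7
tcp_pos: [0.4562, 0.3166, 0.1012]
ee_rot: [[1.0, 0.0, 0.0], [0.0, -1.0, -0.001], [0.0, 0.001, -1.0]]
wrist_force: [-0.8, -1.8, 3.3]
gripper_width: 0.69
gripper_force: 30.0
```

Emit:
apply_moves(
  plan=[
    {"grip": 0.4,"offset": [0,0,0],"spin": 0},
    {"grip": 0.4,"offset": [0,0,0],"spin": 0},
    {"grip": 0.4,"offset": [0,0,0],"spin": 0},
  ],
)

```text
time_s: 24.0
tcp_pos: [0.4563, 0.3166, 0.1012]
ee_rot: [[1.0, 0.0, 0.0], [0.0, -1.0, -0.001], [0.0, 0.001, -1.0]]
wrist_force: [-0.7, -4.0, 5.6]
gripper_width: 0.69
gripper_force: 30.0
```

Gripped. Lift 15 cm, so the wheel's bottom clears the bare wheel, and carry it to the seal tray, target TCP (493, -93).

Emit:
apply_moves(
  plan=[
    {"grip": 0.4,"offset": [0,0,-1],"spin": 0},
    {"grip": 0.4,"offset": [0,0,-4],"spin": 0},
    {"grip": 0.4,"offset": [0,0,-8],"spin": 0},
    {"grip": 0.4,"offset": [0,0,-12],"spin": 0},
    {"grip": 0.4,"offset": [0,0,-15],"spin": 0},
  ],
)

```text
time_s: 24.5
tcp_pos: [0.456, 0.3177, 0.2524]
ee_rot: [[1.0, 0.0, 0.0], [0.0, -1.0, 0.002], [0.0, -0.002, -1.0]]
wrist_force: [0.8, 0.1, -5.3]
gripper_width: 0.691
gripper_force: 30.0
```

Emit:
apply_moves(
  plan=[
    {"grip": 0.4,"offset": [0.2,3,-0.5],"spin": 0},
    {"grip": 0.4,"offset": [0.5,7,-0.5],"spin": 0},
    {"grip": 0.4,"offset": [0.9,11,-0.5],"spin": 0},
    {"grip": 0.4,"offset": [1.3,15,-0.5],"spin": 0},
    {"grip": 0.4,"offset": [1.7,19,-0.5],"spin": 0},
  ],
)

```text
time_s: 25.0
tcp_pos: [0.4722, 0.1259, 0.2546]
ee_rot: [[1.0, 0.0, -0.002], [0.0, -1.0, 0.001], [-0.002, -0.001, -1.0]]
wrist_force: [1.7, 0.0, -5.2]
gripper_width: 0.689
gripper_force: 30.0
```

Emit:
apply_moves(
  plan=[
    {"grip": 0.4,"offset": [0.4,4,0],"spin": 0},
    {"grip": 0.4,"offset": [0.8,8,0],"spin": 0},
    {"grip": 0.4,"offset": [1.2,12,0],"spin": 0},
    {"grip": 0.4,"offset": [1.6,16,0],"spin": 0},
    {"grip": 0.4,"offset": [1.9,19,0],"spin": 0},
  ],
)

```text
time_s: 25.5
tcp_pos: [0.4914, -0.0644, 0.2545]
ee_rot: [[1.0, -0.001, -0.002], [-0.001, -1.0, 0.001], [-0.002, -0.001, -1.0]]
wrist_force: [0.9, 1.3, -5.9]
gripper_width: 0.689
gripper_force: 30.0
```

Emit:
apply_moves(
  plan=[
    {"grip": 0.4,"offset": [0.1,2.2,0],"spin": 0},
    {"grip": 0.4,"offset": [0.1,2.9,0],"spin": 0},
    {"grip": 0.4,"offset": [0.1,2.9,1.5],"spin": 0},
    {"grip": 0.4,"offset": [0.1,2.9,3],"spin": 0},
    {"grip": 0.4,"offset": [0.1,2.9,3],"spin": 0},
  ],
)

```text
time_s: 26.0
tcp_pos: [0.4911, -0.0912, 0.2228]
ee_rot: [[1.0, -0.0, -0.007], [-0.0, -1.0, 0.001], [-0.007, -0.001, -1.0]]
wrist_force: [-0.1, -0.1, -6.9]
gripper_width: 0.689
gripper_force: 30.0
```

Emit:
apply_moves(
  plan=[
    {"grip": 0.4,"offset": [0,0.1,3],"spin": 0},
    {"grip": 0.4,"offset": [0,0.1,6],"spin": 0},
    {"grip": 0.4,"offset": [0,0.1,9],"spin": 0},
    {"grip": 0.4,"offset": [0,0.1,10.5],"spin": 0},
    {"grip": 0.4,"offset": [0,0.1,11],"spin": 0},
  ],
)

```text
time_s: 26.5
tcp_pos: [0.4924, -0.0924, 0.1143]
ee_rot: [[1.0, 0.001, -0.004], [0.001, -1.0, -0.0], [-0.004, 0.0, -1.0]]
wrist_force: [0.2, 0.2, -5.1]
gripper_width: 0.686
gripper_force: 30.0
```

Emit:
apply_moves(
  plan=[
    {"grip": 0.4,"offset": [0,0,0.3],"spin": 0},
    {"grip": 0.4,"offset": [0,0,0.5],"spin": 0},
    {"grip": 0.4,"offset": [0,0,0.6],"spin": 0},
    {"grip": 0.4,"offset": [0,0,0.6],"spin": 0},
  ],
)

```text
time_s: 26.9
tcp_pos: [0.4937, -0.0929, 0.1104]
ee_rot: [[1.0, 0.0, 0.001], [0.0, -1.0, 0.0], [0.001, -0.0, -1.0]]
wrist_force: [-0.1, 0.5, -5.5]
gripper_width: 0.689
gripper_force: 30.0
```

Emit:
apply_moves(
  plan=[
    {"grip": 0.4,"offset": [0,0,0.3],"spin": 0},
    {"grip": 0.4,"offset": [0,0,0.6],"spin": 0},
    {"grip": 0.4,"offset": [0,0,0.8],"spin": 0},
    {"grip": 0.4,"offset": [0,0,0.9],"spin": 0},
    {"grip": 0.4,"offset": [0,0,0.9],"spin": 0},
  ],
)

```text
time_s: 27.4
tcp_pos: [0.4936, -0.093, 0.1013]
ee_rot: [[1.0, 0.001, 0.001], [0.001, -1.0, -0.0], [0.001, 0.0, -1.0]]
wrist_force: [-1.5, 0.5, -0.2]
gripper_width: 0.69
gripper_force: 30.0
```

Touching down on the seal pad. Release, rise and back away to the left, clear of everything.

Emit:
apply_moves(
  plan=[
    {"grip": 0.72,"offset": [0,0,0],"spin": 0},
    {"grip": 0.78,"offset": [0,0,0],"spin": 0},
    {"grip": 0.9,"offset": [0,0,0],"spin": 0},
    {"grip": 1,"offset": [0,0,0],"spin": 0},
    {"grip": 1,"offset": [0,0,0],"spin": 0},
  ],
)

```text
time_s: 27.9
tcp_pos: [0.4936, -0.0929, 0.1009]
ee_rot: [[1.0, 0.0, 0.001], [0.0, -1.0, 0.0], [0.001, -0.0, -1.0]]
wrist_force: [0.3, -0.1, -0.1]
gripper_width: 0.95
gripper_force: 0.0
```

Emit:
apply_moves(
  plan=[
    {"grip": 1,"offset": [0,0,-2],"spin": 0},
    {"grip": 1,"offset": [0,0,-6],"spin": 0},
    {"grip": 1,"offset": [0,0,-10],"spin": 0},
    {"grip": 1,"offset": [0,0,-14],"spin": 0},
    {"grip": 1,"offset": [0,-2,-15],"spin": 0},
  ],
)

```text
time_s: 28.4
tcp_pos: [0.4956, -0.0738, 0.256]
ee_rot: [[1.0, -0.001, 0.01], [-0.001, -1.0, -0.0], [0.01, 0.0, -1.0]]
wrist_force: [1.1, 0.5, -0.5]
gripper_width: 1.003
gripper_force: 0.0
```

Emit:
apply_moves(
  plan=[
    {"grip": 1,"offset": [-0.3,-4.5,0],"spin": 0},
    {"grip": 1,"offset": [-0.6,-9,0],"spin": 0},
    {"grip": 1,"offset": [-0.9,-13.5,0],"spin": 0},
    {"grip": 1,"offset": [-1.2,-18,0],"spin": 0},
    {"grip": 1,"offset": [-1.5,-22.5,0],"spin": 0},
  ],
)

```text
time_s: 28.9
tcp_pos: [0.4778, 0.1538, 0.251]
ee_rot: [[1.0, 0.0, 0.001], [0.0, -1.0, 0.0], [0.001, -0.0, -1.0]]
wrist_force: [0.9, 0.1, -1.1]
gripper_width: 1.0
gripper_force: 0.0
```

Emit:
apply_moves(
  plan=[
    {"grip": 1,"offset": [-0.3,-4.5,0],"spin": 0},
    {"grip": 1,"offset": [-0.6,-9,0],"spin": 0},
    {"grip": 1,"offset": [-0.9,-13.5,0],"spin": 0},
    {"grip": 1,"offset": [-1.2,-16,0],"spin": 0},
    {"grip": 1,"offset": [-1.2,-16,0],"spin": 0},
  ],
)

```text
time_s: 29.4
tcp_pos: [0.4658, 0.3151, 0.2501]
ee_rot: [[1.0, 0.004, -0.0], [0.004, -1.0, 0.0], [-0.0, -0.0, -1.0]]
wrist_force: [0.0, -0.8, 0.2]
gripper_width: 0.999
gripper_force: 0.0
```

```bash
python3 - <<'E'
from station import r
from h import *
s=r.sense();print(s["time_s"],s["tcp_pos"].round(4),s["gripper_width"])
T=r.capture("top");S=r.capture("side")
for n,xy,lo,hi,g in(("bare",(.461,.1215),.11,.128,.062),("one",(.445,-.328),.1,.115,.065),("two",(.4895,-.0942),.097,.112,.067)):
    print(n,"T",circ(T,lo,hi,xy,.055),circ(T,.048,g,xy,.055))
cv2.imwrite("pics/m6.png",np.hstack([cv2.resize(T["img"][60:280,100:440],(490,317)),cv2.resize(S["img"][100:330,130:360],(310,317))]))
E
```

```text
29.4 [0.4658 0.3151 0.2501] 0.9990095794199982
bare T (460.9, 120.7, 17.3, 87) (461.3, 120.4, 39.1, 349)
one T (446.0, -327.5, 22.8, 131) (446.5, -327.7, 38.9, 240)
two T (488.7, -94.7, 31.1, 344) (489.8, -94.3, 38.7, 164)
```

View pics/m6.png

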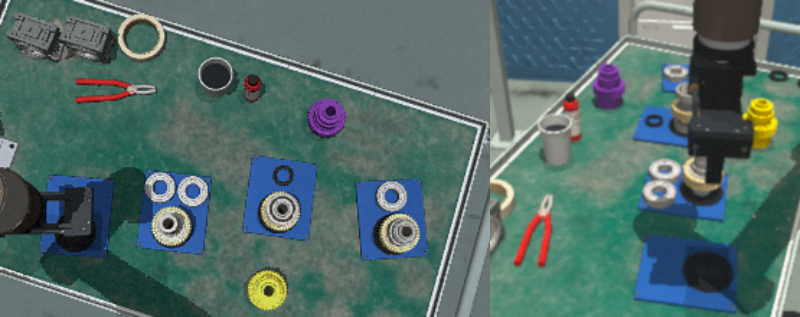

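All three wheels stand upright on their home trays: bare (172,225), two bearings (281,212) and one bearing (399,232) in the crop. Each is within about 1.5 mm of its pad's middle. The cup, bottle and pliers haven't moved and the arm is clear, so I'm handing in.

```bash
python3 -c "
from station import r
print(r.finish_job())"
```

```text
the job is handed in; nothing more can be done
None
```

I moved all three worm wheels, upright, to their home trays, each within about 1.5 mm of its pad's middle, and handed the job in at about 29 s; no verdict was returned.

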